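Clear the spent bobbins and lock down the wound one

TASK

Slide every spent (bare) bobbin up off its post on the bobbin stand and put it in the metal tray, standing or lying; leave the one wound bobbin on its post. Swing the slotted strap round on its pivot to the wound bobbin, over its top, and let the slot drop fully over the bolt behind it, so that the strap lies flat. Leave the weights and the tin alone.

Things in the scene. Friction and masses are not known exactly. Their poses are not given: they have to be found in the camera images.
- core_a_mid (a point): centre (on the axis, 40 mm above the underside) of a spent bobbin, perhaps absent: a bare wooden tube 80 mm tall, 24 mm outside, 17 mm inside diameter, with a 48 mm wide, 4 mm thick flange at its foot and nothing wound on it; 0.05 kg; z runs up the axis. It starts upright on one of the stand's posts and comes off straight upwards; grip the tube
- core_b_mid (a point): centre (on the axis, 40 mm above the underside) of a spent bobbin, perhaps absent: a bare wooden tube 80 mm tall, 24 mm outside, 17 mm inside diameter, with a 48 mm wide, 4 mm thick flange at its foot and nothing wound on it; 0.05 kg; z runs up the axis. It starts upright on one of the stand's posts and comes off straight upwards; grip the tube
- core_c_mid (a point): centre (on the axis, 40 mm above the underside) of a spent bobbin, perhaps absent: a bare wooden tube 80 mm tall, 24 mm outside, 17 mm inside diameter, with a 48 mm wide, 4 mm thick flange at its foot and nothing wound on it; 0.05 kg; z runs up the axis. It starts upright on one of the stand's posts and comes off straight upwards; grip the tube
- core_d_mid (a point): centre (on the axis, 40 mm above the underside) of a spent bobbin, perhaps absent: a bare wooden tube 80 mm tall, 24 mm outside, 17 mm inside diameter, with a 48 mm wide, 4 mm thick flange at its foot and nothing wound on it; 0.05 kg; z runs up the axis. It starts upright on one of the stand's posts and comes off straight upwards; grip the tube
- core_e_mid (a point): centre (on the axis, 40 mm above the underside) of a spent bobbin, perhaps absent: a bare wooden tube 80 mm tall, 24 mm outside, 17 mm inside diameter, with a 48 mm wide, 4 mm thick flange at its foot and nothing wound on it; 0.05 kg; z runs up the axis. It starts upright on one of the stand's posts and comes off straight upwards; grip the tube
- full_mid (a point): centre (on the axis, 40 mm above the underside) of the one wound bobbin: the same tube and flange with a pale, ridged winding of 45 mm diameter from 4 to 48 mm above the underside; it stands on one of the stand's posts; 0.11 kg
- full: the wound bobbin: origin at the centre of its underside, z up its axis
- stand: bobbin stand, fixed: round wooden base, 298 mm wide, 12 mm thick; origin at the centre of its underside, z up. Bobbins stand on the base, over six steel posts (12 mm wide, tops 72 mm above the origin), 80 mm from the centre at -120, -72, -24, 24, 72 and 120 degrees from the stand's x axis, counter-clockwise from above
- strap: loose aluminium strap, 174 x 30 x 5 mm. Origin on the underside at the centre of its 13 mm pivot hole; x along the bar to the slotted end, from -17 to +157 mm; z up. A 12 mm tall bushing on the hole keeps it within 0.2 rad of level. Seated, its underside is 100 mm above the stand's origin, 8 mm over the bobbins. It swings all round; raise it 12 to 20 mm to pass the bolts. About 0.16 kg
- strap_knob (a point): grip point of the strap's upright black knob, 80 mm from the pivot, so right over the bobbin when the strap points at a post; the knob is a plain cylinder, 20 mm wide, rising 28 mm above the bar; this point is 15 mm above the bar's upper face, 20 mm above its underside
- strap_slot (a point): centre of the strap's slot on its underside, 134 mm from the pivot; the slot is closed, 24 mm long along the strap and 14 mm wide, and drops over an 8 mm bolt
- tray_in (a point): centre of the inner floor of the open aluminium tray, 150 mm (its x) by 204 mm (its y), walls 4 mm thick and 42 mm high over all, floor 4 mm thick; loose, 0.9 kg, standing on the table to the left or right of the stand
- book_weight_0: bystander: grey conservation weight, 47 mm wide, 41 mm tall, on the left
- book_weight_1: bystander: brass-coloured conservation weight, 49 mm wide, 49 mm tall, on the right
- strip_tin: bystander: round green tin, 64 mm wide, 23 mm tall, at the front right
- stand_bolts (a point): the bolt behind the post at -120 degrees, at the flat top of its 20 mm wide pillar, 100 mm above the stand's origin; the bolt on it is 8 mm wide, 11 mm tall, with a rounded tip. Each of the six posts has such a bolt behind it, on the same ray, 134 mm from the stand's centre
- stand_pivot (a point): top of the 26 mm wide middle pillar, 100 mm above the stand's origin: the strap lies on it round an 11 mm pivot bolt. A brass nut (20 mm wide, from 38 to 47 mm above this point) keeps the strap on but lets it rise 21 mm
- stand_park (a point): middle of the top of the parking rail on the stand's open (-x) side, 126 mm from the centre, 100 mm above the origin, 100 mm long, no bolt: the strap's slotted end rests on it at the start
- core_a: the same spent bobbin: origin at the centre of its underside, z up its axis
- core_b: the same spent bobbin: origin at the centre of its underside, z up its axis
- core_c: the same spent bobbin: origin at the centre of its underside, z up its axis
- core_d: the same spent bobbin: origin at the centre of its underside, z up its axis
- core_e: the same spent bobbin: origin at the centre of its underside, z up its axis
Mind the look-alikes: they are no part of the job. What is shaped like the core_b but green is not meant.

How it is judged:
At the end, for the whole second after the job is handed in: Every spent bobbin present lies or stands in the tray (centre inside the walls, under 70 mm above its floor); the wound one stands on its post; the strap is on its pivot, level within 0.05 rad, slot seated within 3.5 mm, knob within 8 mm of the wound bobbin's axis; all at rest (x of core_a_mid in the frame of tray_in between -0.075 and 0.075 m and y of core_a_mid in the frame of tray_in between -0.1 and 0.1 m and z of each of core_a_mid, core_b_mid, core_c_mid, core_d_mid, core_e_mid in the frame of tray_in below 0.07 m and linear speed of each of core_a, core_b, core_c, core_d, core_e, strap below 0.03 m/s and x of core_b_mid in the frame of tray_in between -0.075 and 0.075 m and y of core_b_mid in the frame of tray_in between -0.1 and 0.1 m and x of core_c_mid in the frame of tray_in between -0.075 and 0.075 m and y of core_c_mid in the frame of tray_in between -0.1 and 0.1 m and x of core_d_mid in the frame of tray_in between -0.075 and 0.075 m and y of core_d_mid in the frame of tray_in between -0.1 and 0.1 m and x of core_e_mid in the frame of tray_in between -0.075 and 0.075 m and y of core_e_mid in the frame of tray_in between -0.1 and 0.1 m and horizontal distance between strap_knob and full_mid below 0.008 m and z of strap_slot in the frame of stand between 0.096 and 0.1035 m and angle between strap's own z axis and vertical below 0.05 rad and horizontal distance between strap and stand below 0.006 m and z of full_mid in the frame of stand below 0.057 m and angle between full's own z axis and vertical below 0.15 rad); the robot touches nothing.
It fails at once if the wound bobbin is taken off its post (raised more than 40 mm) (z of full_mid in the frame of stand above 0.092 m).
It fails at once if a weight or the tin is pushed more than 60 mm (distance of any of book_weight_0, book_weight_1, strip_tin from where it was at the start of the episode above 0.06 m).
Of core_a, core_b, core_c, core_d, core_e only 3 to 5 are there at a start; the rules pass over those that are not, and their reading is None.
At some moment in a run one of tray may be knocked a few centimetres aside while the robot is not near it.
Once in a run the grip may slacken for a moment while it holds something.
It also fails if it takes over 210 s, if anything falls off the work surface, if the arm or the gripper's body presses on something with over 40 N, if the wrist force passes 120 N, or if a joint passes its speed limit or range.

ROBOT

A 6-joint arm with a two-finger parallel gripper is mounted at the origin on a cart in front of the work surface, level with it; the furniture and walls round the work are solid. World frame = base frame: x ahead of the robot, y to its left, z up, the work surface at z = 0. Lengths are in m, angles in rad, forces in N, time in s.
With the tool pointing down it reaches from about 0.35 to 0.875 m from the base axis. Payload 4.2 kg.
Tool frame: the origin (TCP) lies midway between the tips of the shut fingers; the grasp point (between the pads) lies 19 mm behind it (grasp_offset is the y of the grasp point in the tool frame, in m); y points along the fingers, x is the direction in which the jaws open and shut, and the axes are right-handed (so a half turn about y gives the same grasp; the last joint's range is limited). The gripper opens to 87 mm and grips with 3 to 60 N. Pads are 19 mm wide; open, the fingers measure 117 mm over their backs; the gripper's body (75 mm by 190 mm) begins 51 mm behind the grasp point.
Start: joints at [-0.975, 0.385, 0.008, 0, -1.194, -0.259], TCP at [0.207, -0.59, 0.223] pointing down, gripper open.
Joint ranges: [-3.14, 3.14], [-1.21, 2.06], [-1.07, 1.41], [-3.16, 2.05], [-2.99, -0.16], [-3.1, 3.1]. Speed limits (rad/s): [2.79, 2.79, 3.14, 3.14, 3.14, 3.14].

INTERFACE

Orientations are given as a unit quaternion [x, y, z, w].
In Python, from rig import observe, read_camera, camera_info, close_job, grasp_offset gives the robot as it stands.
- The arm moves only by the tool servo_tool, never from a script. Its argument "deltas" is a list of rows, each a list of 4 numbers: the shift along the tool's x, y, z in cm, then the turn about the tool's y in rad. A call has 1 to 10 rows; each row is the pose to reach, as a shift and turn from the pose commanded when the call began, along the tool's axes at that moment; what a row does not reach only later rows make up. A row lasts 1/10 s, in which the tool goes at most 50 mm and 8.59 degrees, less where a joint would pass 70% of its speed; a pose out of reach is approached as far as the arm can. A call with a gripper value outside its range is refused whole. "gripper" is the finger opening in cm, from 0 to 8.7, set as the call begins (left out, the last holds). The fingers move at their own pace and stop on an object; the grip force is fixed at half the most. Time passes only in rows, so rows that repeat a pose let the fingers close. It gives the time, the measured TCP pose, the force and the opening at its end, in the units of the state.
- observe(): the state, without advancing time (a new reading comes with each control period).
- read_camera(name): name is "side" or "top"; returns (picture, depth): 384x512x3 uint8, red, green, blue; 384x512 float32, m along the optical axis (not along the pixel's ray), 0 where there is no reading.
- camera_info(name): a dict with "camera_matrix" (3x3 intrinsics, pixels), "pose" (4x4, takes a point from camera to world coordinates). Camera axes: x right, y down, z forward; pixel columns grow to the right and rows downward; lengths in m; the calibration is good to about 2 mm. A picture is of the moment at which its call begins. camera_info takes no time and is no camera call.
- close_job(): hands the job in, once; it reports no verdict.
The state is a dict: "time": time; "joints": joint angles; "joint_vel": joint speeds; "joint_efforts": joint torques, N m; "eef_pos": TCP position; "ee_rot": TCP orientation; "contact_force": force on the tool from outside, world axes, zero at the start; "moment": the same for the moment, N m; "width": finger opening in m.
Only numpy, scipy, OpenCV 4.12 (cv2) and the standard library are available. Lean on these libraries where they do the work, as an engineer would, in place of code of your own. Each camera call takes 0.05 s, during which the arm holds its last target.

## Working session

There is one attempt and no reset: what is moved stays moved. The work goes in short steps, Python scripts to look and compute and a tool call to move; the robot and the scene stay as the last step left them, time stands still between calls to the robot, and variables do not carry over. Pictures are saved under pics/ and viewed, and the job is handed in when it is done.

Besides the shell and the picture viewer there is one more tool, called after "Request:" as name(argument=value, ...) on one line, values as JSON. servo_tool: Moves the arm, as the interface text tells. Its arguments: {"type":"object","properties":{"deltas":{"type":"array","items":{"type":"array","items":{"type":"number"}}},"gripper":{"type":"number"}},"required":["deltas"]}

```bash
mkdir -p pics
python3 - <<'E'
from rig import *
import cv2,numpy as np
print(observe()); print(grasp_offset if not callable(grasp_offset) else grasp_offset())
for n in("side","top"):
    p,d=read_camera(n); cv2.imwrite(f"pics/{n}0.png",p[:,:,::-1]); np.savez(f"{n}0.npz",p=p,d=d)
    print(n,camera_info(n))
E
```

```text
{'time': 0.0, 'joints': array([-9.75423989e-01,  3.85552499e-01,  6.60954968e-03, -5.57367279e-04,
       -1.19399067e+00, -2.58616497e-01]), 'joint_vel': array([-1.10877561e-03, -1.21414721e-03, -4.26739799e-05, -6.60604284e-05,
       -4.91421057e-04,  5.58066828e-04]), 'joint_efforts': array([-5.20454196e-04, -3.90664029e+01,  1.87400132e+01,  4.21993464e+00,
        1.09196335e-02, -1.79782123e-04]), 'eef_pos': array([ 0.20635307, -0.58929921,  0.22144702]), 'ee_rot': array([ 0.4085529 ,  0.57711483, -0.57624166, -0.40983966]), 'contact_force': array([ 0.57552329, -0.85926665,  0.02522591]), 'moment': array([-0.00069391,  0.02249259, -0.02299932]), 'width': 0.08684877095057156}
-0.0187
side {'camera_matrix': array([[348.01576622,   0.        , 257.8354539 ],
       [  0.        , 348.01576622, 191.00548543],
       [  0.        ,   0.        ,   1.        ]]), 'pose': array([[-0.91217855, -0.15919865,  0.37760573,  0.15392688],
       [-0.40975505,  0.34179618, -0.84574001,  0.9053334 ],
       [ 0.00557647, -0.92619175, -0.37701159,  0.52826034],
       [ 0.        ,  0.        ,  0.        ,  1.        ]])}
top {'camera_matrix': array([[374.2908853 ,   0.        , 260.12104702],
       [  0.        , 374.2908853 , 184.43266345],
       [  0.        ,   0.        ,   1.        ]]), 'pose': array([[-0.01237362, -0.99144122,  0.12996614,  0.4151332 ],
       [-0.99984747,  0.01386994,  0.01061432, -0.01205973],
       [-0.0123261 , -0.12981498, -0.99146162,  1.25191416],
       [ 0.        ,  0.        ,  0.        ,  1.        ]])}
```

View pics/side0.png

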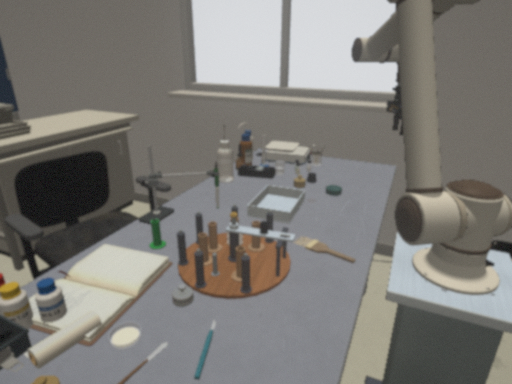

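View pics/top0.png

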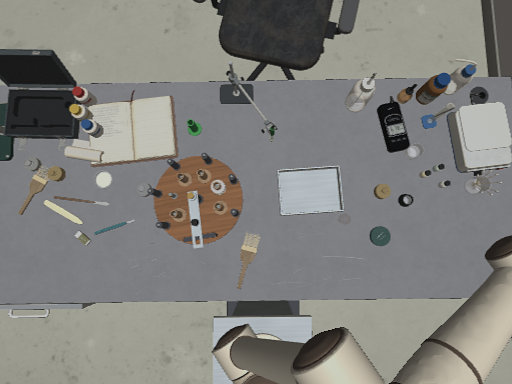

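Run:
```python
import cv2
a=cv2.imread("pics/top0.png"); cv2.imwrite("pics/top0c.png",cv2.resize(a[140:260,140:360],None,fx=3.6,fy=3.6,interpolation=cv2.INTER_CUBIC))
a=cv2.imread("pics/side0.png"); cv2.imwrite("pics/side0c.png",cv2.resize(a[170:310,140:320],None,fx=4.2,fy=4.2,interpolation=cv2.INTER_CUBIC))
```

```text
(no output)
```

View pics/top0c.png

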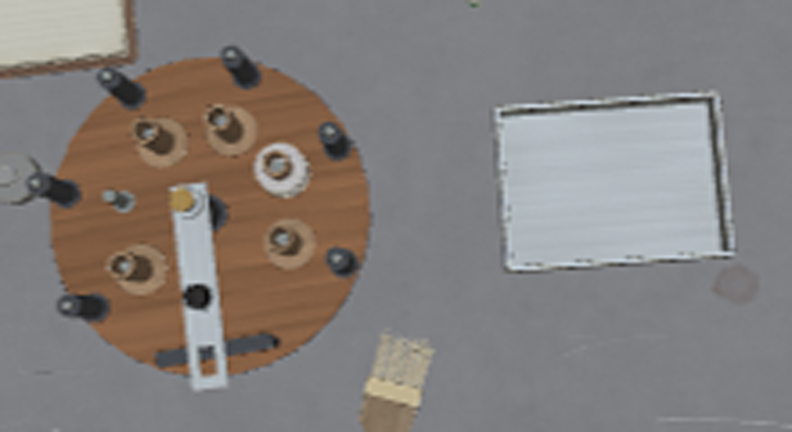

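View pics/side0c.png

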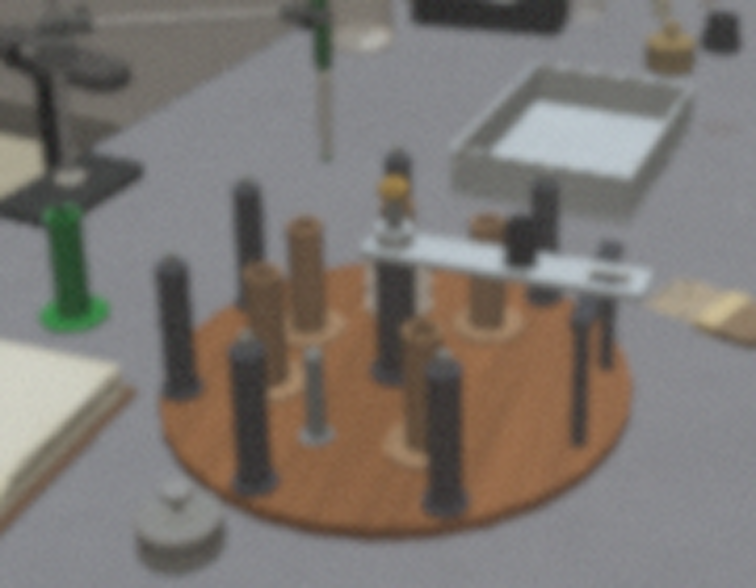

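```bash
cat > h.py <<'E'
import numpy as np,cv2
from rig import *
def ray(cam,u,v,z):
    ci=camera_info(cam);K=ci["camera_matrix"];T=ci["pose"]
    d=T[:3,:3]@np.linalg.solve(K,[u,v,1.]);o=T[:3,3]
    return o+d*(z-o[2])/d[2]
def proj(cam,P):
    ci=camera_info(cam);K=ci["camera_matrix"];T=ci["pose"]
    q=K@(T[:3,:3].T@(np.asarray(P,float)-T[:3,3]));return q[:2]/q[2]
def cu(cx,cy,s=3.6,x0=140,y0=140): return (cx+.5)/s-.5+x0,(cy+.5)/s-.5+y0
def rz(q):
    from scipy.spatial.transform import Rotation as R
    return R.from_quat(q)
E
python3 - <<'E'
from h import *
from scipy.optimize import least_squares
bob={'A':(148,132),'B':(217,120),'F':(278,163),'D':(283,240),'E':(125,265)}
pil=[(106,76),(232,54),(329,131),(336,254),(38,183),(68,301)]
for k,c in bob.items(): print(k,ray('top',*cu(*c),.092).round(4))
print('pivot',ray('top',*cu(182,200),.147).round(4),'knob',ray('top',*cu(197,296),.133).round(4))
bp=[ray('top',*cu(*c),.092)[:2] for c in bob.values()]; pp=[ray('top',*cu(*c),.107)[:2] for c in pil]
angs=np.deg2rad([-120,-72,-24,24,72,120])
def res(p):
    r=[]
    for pts,R in((bp,.08),(pp,.134)):
        for q in pts:
            c=p[:2]+R*np.c_[np.cos(angs+p[2]),np.sin(angs+p[2])]
            e=c-q; r+=list(e[np.argmin((e**2).sum(1))])
    return r
best=min((least_squares(res,[.43,.17,y]) for y in np.arange(-3.1,3.1,.3)),key=lambda s:s.cost)
print(best.x,np.array(best.fun).reshape(-1,2).round(4))
p=best.x
print((p[:2]+.08*np.c_[np.cos(angs+p[2]),np.sin(angs+p[2])]).round(4))
# tray from depth
t=[(497,108),(717,93),(734,253),(508,270)]
tp=[ray('top',*cu(*c),.042)[:2] for c in t];print(np.round(tp,4),np.mean(tp,0))
for c in [(20,180)]:print('weight',ray('top',*cu(*c),.04))
d=np.load('top0.npz')['d'];ci=camera_info('top')
E
```

```text
A [0.5964 0.2495 0.092 ]
B [0.6062 0.1892 0.092 ]
F [0.5675 0.1358 0.092 ]
D [0.5005 0.1313 0.092 ]
E [0.4807 0.2676 0.092 ]
pivot [0.5306 0.2081 0.147 ] knob [0.452  0.1974 0.133 ]
[0.53129167 0.20780306 0.16338247] [[ 0.0017  0.0023]
 [ 0.0025 -0.0016]
 [ 0.0005  0.001 ]
 [ 0.0026  0.0017]
 [-0.0002  0.0021]
 [-0.0005 -0.0019]
 [-0.0006 -0.0001]
 [ 0.0001 -0.0012]
 [-0.0028 -0.0019]
 [ 0.0003  0.0002]
 [-0.0037 -0.0005]]
[[0.5031 0.1329]
 [0.5681 0.1368]
 [0.6087 0.1876]
 [0.5981 0.2518]
 [0.5433 0.2869]
 [0.4806 0.2697]]
[[ 0.6218 -0.0573]
 [ 0.6327 -0.2575]
 [ 0.4872 -0.2669]
 [ 0.4746 -0.0644]] [ 0.55406644 -0.16149941]
weight [0.56207804 0.37719508 0.04      ]
```

```bash
cat >> h.py <<'E'
def plan(x,y,zg,jaw=None,o=None,quiet=False):
    """deltas (tool axes, cm) to bring grasp point to x,y,zg with jaw axis at world angle jaw (mod pi)"""
    o=o or observe(); R=rz(o['ee_rot']).as_matrix(); g=o['eef_pos']+R[:,1]*grasp_offset
    d=R.T@(np.array([x,y,zg])-g)*100
    X=R[:,0]; cur=np.arctan2(X[1],X[0]); t=None
    if jaw is not None:
        t=(jaw-cur+np.pi/2)%np.pi-np.pi/2
        t=-t # tool y points down: positive turn about y = negative world yaw
    print('g',g.round(4),'jaw',round(cur,3),'tilt',np.round(R[:,1],3),'| delta cm',d.round(2),'turn',None if t is None else round(t,3),'j1,j6',o['joints'][[0,5]].round(2),'w',round(o['width'],4),'F',o['contact_force'].round(1),'t',round(o['time'],2))
    return d,t
C=np.array([.5313,.2078]);YAW=.163
POST=dict(A=(.5975,.2510),B=(.6075,.1885),F=(.568,.1365),D=(.502,.132),E=(.4805,.269))
def tang(k): 
    v=np.array(POST[k])-C; return np.arctan2(v[1],v[0])+np.pi/2
E
python3 - <<'E'
from h import *
for k in 'DBAE':
    print(k,round(tang(k),3)); plan(*POST[k],.24,tang(k))
E
```

```text
D -0.369
g [ 0.2064 -0.5894  0.2403] jaw 1.907 tilt [-0.001  0.002 -1.   ] | delta cm [ 58.33   0.14 -51.73] turn -0.865 j1,j6 [-0.98 -0.26] w 0.0875 F [-0.  -0.9 -0.4] t 0.1
B 1.323
g [ 0.2064 -0.5894  0.2403] jaw 1.907 tilt [-0.001  0.002 -1.   ] | delta cm [ 60.18   0.14 -63.56] turn 0.585 j1,j6 [-0.98 -0.26] w 0.0875 F [-0.  -0.9 -0.4] t 0.1
A 2.149
g [ 0.2064 -0.5894  0.2403] jaw 1.907 tilt [-0.001  0.002 -1.   ] | delta cm [ 66.41   0.15 -64.68] turn -0.242 j1,j6 [-0.98 -0.26] w 0.0875 F [-0.  -0.9 -0.4] t 0.1
E 3.834
g [ 0.2064 -0.5894  0.2403] jaw 1.907 tilt [-0.001  0.002 -1.   ] | delta cm [ 71.97   0.16 -54.23] turn 1.215 j1,j6 [-0.98 -0.26] w 0.0875 F [-0.  -0.9 -0.4] t 0.1
```

Request:
servo_tool(deltas=[[1.5,0,-1.5,0],[5,-0.5,-4.5,0],[9,-1,-8,0],[13,-2,-11.5,0],[17,-3,-15,0],[21,-3.5,-18.5,0],[25,-4,-22,0],[29,-4,-25.5,0],[33,-4,-29,0],[36,-4,-32,0]], gripper=5)

```text
time: 1.1
eef_pos: [0.3825, -0.1577, 0.2626]
ee_rot: [0.409, 0.577, -0.577, -0.409]
contact_force: [1.6, -0.4, -0.1]
width: 0.0498
```

Run:
```python
from h import *
plan(*POST['D'],.24,tang('D'))
```

```text
g [ 0.3825 -0.1577  0.2813] jaw 1.908 tilt [ 0.001  0.    -1.   ] | delta cm [ 23.4    4.15 -20.85] turn -0.865 j1,j6 [ 0.01 -1.24] w 0.0498 F [ 1.6 -0.4 -0.1] t 1.1
```

Request:
servo_tool(deltas=[[2,0,-2,-0.08],[5,0,-4.5,-0.17],[8,0,-7,-0.26],[11,0,-10,-0.36],[14,0,-12.5,-0.46],[17,0,-15,-0.56],[20,0,-18,-0.66],[22,0,-19.5,-0.76],[23.4,0,-20.8,-0.86],[23.4,0,-20.8,-0.865]])

```text
time: 2.1
eef_pos: [0.5021, 0.1317, 0.2615]
ee_rot: [-0.128, -0.695, 0.696, 0.129]
contact_force: [-0.4, -0.9, -0.0]
width: 0.0503
```

Run:
```python
from h import *
plan(*POST['D'],.085,tang('D'))
p,d=read_camera('top');q,d=read_camera('side')
cv2.imwrite('pics/d1.png',np.hstack([cv2.resize(p[120:280,120:300],None,fx=2.2,fy=2.2),cv2.resize(q[140:300,130:310],None,fx=2.2,fy=2.2)])[:,:,::-1])
```

```text
g [0.5021 0.1317 0.2802] jaw 2.776 tilt [-0.001 -0.001 -1.   ] | delta cm [ 0.   19.52 -0.04] turn 0.003 j1,j6 [ 0.57 -0.94] w 0.0503 F [-0.4 -0.9 -0. ] t 2.1
```

View pics/d1.png

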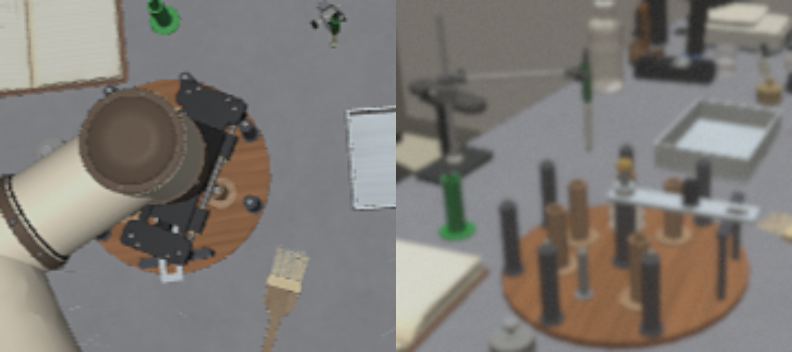

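Request:
servo_tool(deltas=[[0,2,0,-0.1],[0,5,0,-0.2],[0,8,0,-0.3],[0,11,0,-0.3],[0,13,0,-0.3],[0,15,0,-0.3],[0,17,0,-0.3],[0,18.5,0,-0.3],[0,19.4,0,-0.3],[0,19.5,0,-0.3]])

```text
time: 3.2
eef_pos: [0.5009, 0.1288, 0.0667]
ee_rot: [-0.024, -0.706, 0.707, 0.026]
contact_force: [0.3, -0.9, -0.5]
width: 0.0497
```

Run:
```python
from h import *
plan(*POST['D'],.085,tang('D'))
p,d=read_camera('top');q,d=read_camera('side')
cv2.imwrite('pics/d2.png',np.hstack([cv2.resize(p[120:280,120:300],None,fx=2.2,fy=2.2),cv2.resize(q[140:300,130:310],None,fx=2.2,fy=2.2)])[:,:,::-1])
```

```text
g [0.5009 0.1288 0.0854] jaw 3.071 tilt [-0.002 -0.001 -1.   ] | delta cm [-0.09  0.04 -0.33] turn 0.298 j1,j6 [ 0.57 -0.64] w 0.0497 F [ 0.3 -0.9 -0.5] t 3.2
```

View pics/d2.png

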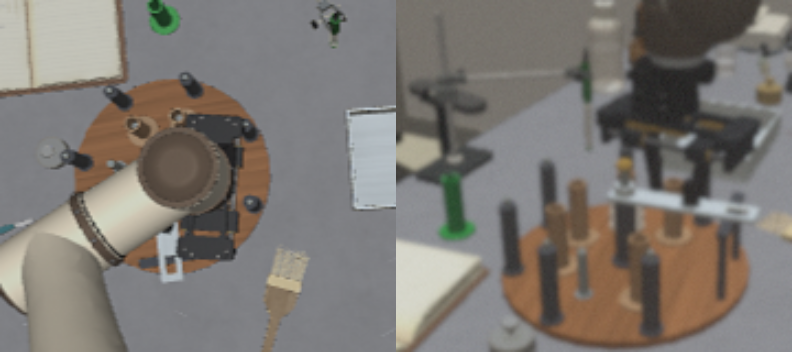

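Request:
servo_tool(deltas=[[-0.1,0,-0.2,0],[-0.1,0,-0.3,0],[-0.1,0,-0.3,0]])

```text
time: 3.6
eef_pos: [0.5032, 0.1332, 0.0681]
ee_rot: [0.025, 0.707, -0.706, -0.024]
contact_force: [-0.3, -0.2, -0.4]
width: 0.0506
```

Request:
servo_tool(deltas=[[0,0,0,0],[0,0,0,0],[0,0,0,0],[0,0,0,0],[0,0,0,0],[0,0,0,0]], gripper=0.5)

```text
time: 4.2
eef_pos: [0.5028, 0.1328, 0.0675]
ee_rot: [-0.024, -0.707, 0.707, 0.024]
contact_force: [-0.7, -0.3, -1.0]
width: 0.026
```

Request:
servo_tool(deltas=[[0,-1,0,0],[0,-2.5,0,0],[0,-4,0,0],[0,-6,0,0],[0,-8,0,0],[0,-10.5,0,0],[0,-13,0,0],[0,-15.5,0,0],[0,-17,0,0],[0,-17,0,0]])

```text
time: 5.2
eef_pos: [0.504, 0.1333, 0.2407]
ee_rot: [0.026, 0.708, -0.706, -0.022]
contact_force: [0.4, 0.2, -0.4]
width: 0.0259
```

```bash
cat >> h.py <<'E'
def shot(name,extra=None):
    p,d=read_camera('top');q,e=read_camera('side')
    cv2.imwrite(f'pics/{name}.png',np.hstack([cv2.resize(p[130:260,130:370],None,fx=1.9,fy=1.9),cv2.resize(q[140:300,130:310],None,fx=1.55,fy=1.55)[:247]])[:,:,::-1])
def tray(p=None):
    """tray rim corners via bright floor mask -> centre, yaw"""
    if p is None: p,_=read_camera('top')
    s=p[150:235,265:360].astype(int); m=((s.min(2)>165)).astype(np.uint8)
    m=cv2.morphologyEx(m,cv2.MORPH_CLOSE,np.ones((5,5)))
    cs,_=cv2.findContours(m,cv2.RETR_EXTERNAL,cv2.CHAIN_APPROX_NONE);c=max(cs,key=cv2.contourArea)
    b=cv2.boxPoints(cv2.minAreaRect(c))+[265,150]
    w=np.array([ray('top',*x,.02)[:2] for x in b]); l=[np.linalg.norm(w[i]-w[i-1]) for i in range(4)]
    i=int(np.argmax(l)); v=w[i]-w[i-1]; v*=np.sign(v[1]); y=np.arctan2(-v[0],v[1])
    print('tray',w.mean(0).round(4),'yaw',y.round(3),'sides',np.round(sorted(l),3),'px',b.mean(0).round(1)); return w.mean(0),y
def slot(lx,ly,t):
    c,y=t; return c+np.array([[np.cos(y),-np.sin(y)],[np.sin(y),np.cos(y)]])@[lx,ly]
E
python3 - <<'E'
from h import *
shot('d3'); t=tray(); print(slot(-.035,-.05,t)); plan(*slot(-.035,-.05,t),.25,t[1])
E
```

```text
tray [ 0.5571 -0.1651] yaw 0.058 sides [0.151 0.151 0.205 0.209] px [310.4 189.8]
[ 0.5250824  -0.21701249]
g [0.5021 0.1325 0.2554] jaw 3.072 tilt [-0.002 -0.    -1.   ] | delta cm [-4.71  0.55 34.71] turn -0.127 j1,j6 [ 0.57 -0.64] w 0.026 F [-0.4 -0.3 -1.2] t 5.35
```

View pics/d3.png

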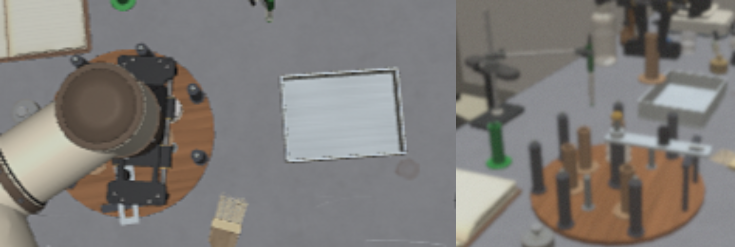

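Request:
servo_tool(deltas=[[-0.3,0,1.5,-0.02],[-0.7,0,5,-0.05],[-1.2,0,9,-0.08],[-1.8,0,13.5,-0.1],[-2.4,0,18,-0.13],[-3,0,22.5,-0.13],[-3.6,0,27,-0.13],[-4.2,0,31,-0.13],[-4.6,0,34,-0.13],[-4.7,0,34.7,-0.13]])

```text
time: 6.35
eef_pos: [0.5249, -0.2192, 0.2354]
ee_rot: [-0.022, 0.707, -0.707, 0.019]
contact_force: [-0.2, -0.1, -0.8]
width: 0.0257
```

Request:
servo_tool(deltas=[[0,1,0,0],[0,3.5,0,0],[0,6.5,0,0],[0,9.5,0,0],[0,12,0,0],[0,13,0,0],[0,13.5,0,0],[0,13.5,0,0]])

```text
time: 7.15
eef_pos: [0.5259, -0.2161, 0.1024]
ee_rot: [0.022, -0.707, 0.707, -0.022]
contact_force: [-0.7, 0.7, -0.0]
width: 0.0262
```

Run:
```python
from h import *
shot('d4'); plan(.525,-.217,.077)
```

```text
g [ 0.5267 -0.2165  0.1224] jaw -3.08 tilt [ 0.002 -0.001 -1.   ] | delta cm [0.18 4.54 0.04] turn None j1,j6 [-0.11  0.17] w 0.0258 F [ 0.3 -0.4 -1.2] t 7.25
```

View pics/d4.png

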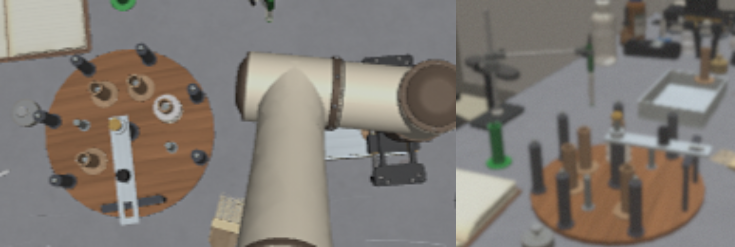

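Request:
servo_tool(deltas=[[0,1,0,0],[0,2.2,0,0],[0,3.2,0,0],[0,4,0,0],[0,4.3,0,0],[0,4.3,0,0],[0,4.3,0,0]])

```text
time: 7.95
eef_pos: [0.5254, -0.2167, 0.0594]
ee_rot: [-0.022, 0.707, -0.707, 0.021]
contact_force: [-1.5, 0.7, 1.9]
width: 0.0259
```

Request:
servo_tool(deltas=[[0,0,0,0],[0,0,0,0],[0,0,0,0],[0,0,0,0]], gripper=5)

```text
time: 8.35
eef_pos: [0.526, -0.2167, 0.0595]
ee_rot: [0.021, -0.707, 0.707, -0.022]
contact_force: [0.1, -0.5, -0.1]
width: 0.0472
```

Request:
servo_tool(deltas=[[0,-1,0,0],[0,-3,0,0],[0,-6,0,0],[0,-9.5,0,0],[0,-13,0,0],[0,-16,0,0],[0,-18,0,0],[0,-19,0,0]])

```text
time: 9.15
eef_pos: [0.5266, -0.2169, 0.2528]
ee_rot: [0.02, -0.706, 0.707, -0.023]
contact_force: [0.1, 0.6, 0.3]
width: 0.0502
```

Run:
```python
from h import *
shot('d5'); plan(*POST['B'],.26,tang('B'))
```

```text
g [ 0.5263 -0.2167  0.27  ] jaw -3.081 tilt [ 0.004 -0.001 -1.   ] | delta cm [-10.57   1.01 -39.95] turn -1.262 j1,j6 [-0.11  0.17] w 0.0502 F [-0.  -0.1  0.5] t 9.25
```

View pics/d5.png

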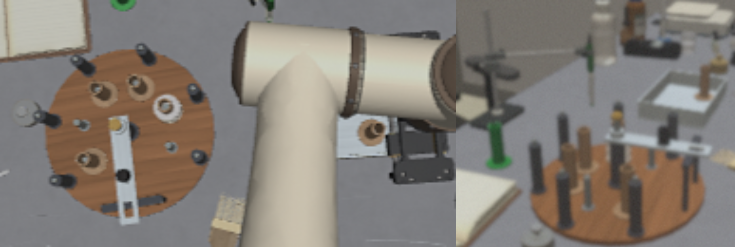

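Request:
servo_tool(deltas=[[-0.5,0,-2,-0.1],[-1.5,0,-6,-0.22],[-2.8,0,-10.5,-0.35],[-4,0,-15,-0.48],[-5.2,0,-20,-0.61],[-6.5,0,-25,-0.74],[-7.8,0,-30,-0.87],[-9,0,-34.5,-1.0],[-10,0,-38,-1.13],[-10.6,0,-40,-1.26]])

```text
time: 10.25
eef_pos: [0.6067, 0.192, 0.2469]
ee_rot: [-0.437, 0.557, -0.556, 0.435]
contact_force: [0.1, 0.3, -1.1]
width: 0.0497
```

Run:
```python
from h import *
plan(*POST['B'],.085,tang('B'))
```

```text
g [0.6067 0.1921 0.2656] jaw -1.813 tilt [-0.003 -0.001 -1.   ] | delta cm [ 0.29 18.06  0.21] turn 0.006 j1,j6 [0.56 0.77] w 0.0497 F [ 0.1  0.3 -1.1] t 10.25
```

Request:
servo_tool(deltas=[[0,2,0,0],[0,5,0,0],[0,8,0,0],[0,10,0,0],[0,11,0,0],[0,11,0,0]])

```text
time: 10.85
eef_pos: [0.606, 0.1884, 0.1368]
ee_rot: [-0.436, 0.559, -0.558, 0.432]
contact_force: [-0.6, -0.4, 1.1]
width: 0.0503
```

Run:
```python
from h import *
shot('b1');plan(*POST['B'],.085,tang('B'))
```

```text
g [0.6077 0.1892 0.1586] jaw -1.82 tilt [ 0.001 -0.    -1.   ] | delta cm [ 0.07  7.36 -0.  ] turn -0.002 j1,j6 [0.56 0.77] w 0.0503 F [0.3 0.1 1.1] t 10.95
```

View pics/b1.png

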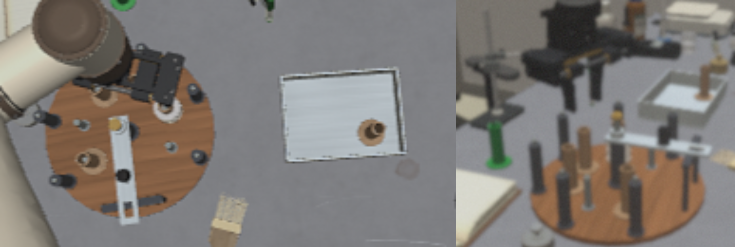

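Request:
servo_tool(deltas=[[0,1.5,0,0],[0,3,0,0],[0,4.5,0,0],[0,6,0,0],[0,7,0,0],[0,7.3,0,0],[0,7.3,0,0]])

```text
time: 11.65
eef_pos: [0.6076, 0.1892, 0.0669]
ee_rot: [0.434, -0.558, 0.558, -0.434]
contact_force: [0.7, 0.4, -1.1]
width: 0.0502
```

Request:
servo_tool(deltas=[[0,0,0,0],[0,0,0,0],[0,0,0,0],[0,0,0,0],[0,0,0,0],[0,0,0,0]], gripper=0.5)

```text
time: 12.25
eef_pos: [0.6074, 0.1892, 0.0669]
ee_rot: [0.434, -0.558, 0.558, -0.434]
contact_force: [-1.1, 0.3, 2.0]
width: 0.0256
```

Request:
servo_tool(deltas=[[0,-1,0,0],[0,-2.5,0,0],[0,-4,0,0],[0,-6,0,0],[0,-8,0,0],[0,-10.5,0,0],[0,-13,0,0],[0,-15.5,0,0],[0,-17,0,0],[0,-17,0,0]])

```text
time: 13.25
eef_pos: [0.6084, 0.1896, 0.24]
ee_rot: [0.432, -0.558, 0.559, -0.436]
contact_force: [0.0, -0.3, -0.1]
width: 0.0258
```

Run:
```python
from h import *
shot('b2'); t=tray(); print(slot(.035,-.05,t)); plan(*slot(.035,-.05,t),.25,t[1])
```

```text
tray [ 0.557 -0.165] yaw 0.058 sides [0.151 0.151 0.206 0.209] px [310.4 189.8]
[ 0.59484581 -0.21285475]
g [0.6065 0.1889 0.2541] jaw -1.821 tilt [-0.002 -0.001 -1.   ] | delta cm [39.21  0.43  8.81] turn 1.263 j1,j6 [0.56 0.77] w 0.0257 F [ 0.7  0.3 -1.9] t 13.4
```

View pics/b2.png

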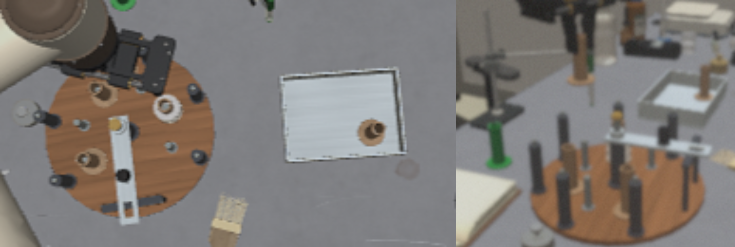

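Request:
servo_tool(deltas=[[2,0,0.5,0.1],[6,0,1.3,0.23],[10,0,2.2,0.36],[14.5,0,3.2,0.5],[19,0,4.2,0.63],[24,0,5.3,0.76],[29,0,6.5,0.9],[33.5,0,7.5,1.03],[37.5,0,8.4,1.16],[39.2,0,8.9,1.263]])

```text
time: 14.4
eef_pos: [0.5951, -0.2161, 0.2345]
ee_rot: [-0.019, 0.707, -0.707, 0.016]
contact_force: [-0.3, 0.2, 0.1]
width: 0.0257
```

Request:
servo_tool(deltas=[[0,1,0,0],[0,3.5,0,0],[0,6.5,0,0],[0,9.5,0,0],[0,12,0,0],[0,13,0,0],[0,13.5,0,0],[0,13.5,0,0]])

```text
time: 15.2
eef_pos: [0.5966, -0.2123, 0.1012]
ee_rot: [0.021, -0.707, 0.707, -0.021]
contact_force: [0.5, 0.2, -0.4]
width: 0.026
```

Run:
```python
from h import *
shot('b3'); plan(.594,-.212,.079,.058)
```

```text
g [ 0.5974 -0.2127  0.1214] jaw -3.083 tilt [ 0.002 -0.001 -1.   ] | delta cm [ 0.35  4.24 -0.09] turn 0.001 j1,j6 [-0.09  0.15] w 0.026 F [-0.2  0.3 -0.4] t 15.3
```

View pics/b3.png

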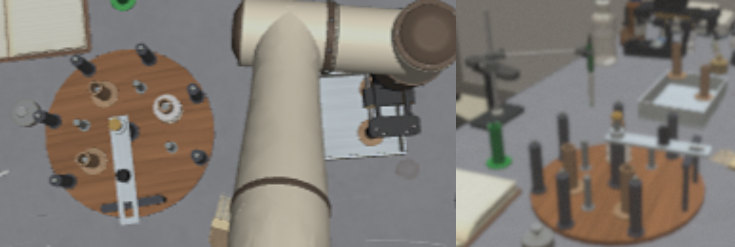

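Request:
servo_tool(deltas=[[0.2,1,0,0],[0.3,2.2,0,0],[0.3,3.2,0,0],[0.3,3.9,0,0],[0.3,4.1,0,0],[0.3,4.1,0,0],[0.3,4.1,0,0]])

```text
time: 16.0
eef_pos: [0.594, -0.213, 0.0608]
ee_rot: [0.02, -0.707, 0.707, -0.021]
contact_force: [-0.1, 0.2, -0.7]
width: 0.0257
```

Request:
servo_tool(deltas=[[0,0,0,0],[0,0,0,0],[0,0,0,0],[0,0,0,0]], gripper=5)

```text
time: 16.4
eef_pos: [0.5937, -0.2129, 0.0608]
ee_rot: [0.02, -0.707, 0.707, -0.021]
contact_force: [-0.1, -0.3, -0.6]
width: 0.0473
```

Request:
servo_tool(deltas=[[0,-1,0,0],[0,-3,0,0],[0,-6,0,0],[0,-9.5,0,0],[0,-13,0,0],[0,-16,0,0],[0,-18,0,0],[0,-19,0,0]])

```text
time: 17.2
eef_pos: [0.5944, -0.2132, 0.2541]
ee_rot: [0.019, -0.706, 0.707, -0.022]
contact_force: [1.0, 0.1, 0.3]
width: 0.0499
```

Run:
```python
from h import *
shot('b4'); plan(*POST['A'],.26,tang('A'))
```

```text
g [ 0.594  -0.2131  0.2711] jaw -3.084 tilt [ 0.004 -0.001 -1.   ] | delta cm [ -3.04   1.09 -46.31] turn 1.051 j1,j6 [-0.09  0.15] w 0.0503 F [-0.3 -0.3 -0.9] t 17.3
```

View pics/b4.png

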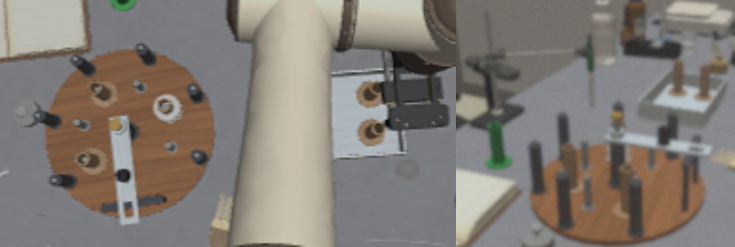

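Request:
servo_tool(deltas=[[-0.1,0,-2,0.08],[-0.4,0,-6.5,0.18],[-0.7,0,-11.5,0.28],[-1,0,-16.5,0.39],[-1.4,0,-21.5,0.5],[-1.8,0,-26.5,0.61],[-2.1,0,-31.5,0.72],[-2.5,0,-36.5,0.83],[-2.8,0,-41.5,0.94],[-3,0,-45.5,1.05]])

```text
time: 18.3
eef_pos: [0.596, 0.2454, 0.2484]
ee_rot: [-0.337, -0.62, 0.622, 0.338]
contact_force: [0.6, -0.6, -0.0]
width: 0.0502
```

Request:
servo_tool(deltas=[[0,1,0,0],[0,4,0,0],[0,8,0,0],[0,10,0,0],[0,10.5,0,0],[0,10.5,0,0]])

```text
time: 18.9
eef_pos: [0.5967, 0.2421, 0.144]
ee_rot: [-0.336, -0.621, 0.623, 0.337]
contact_force: [-0.7, -0.1, 0.5]
width: 0.0502
```

Run:
```python
from h import *
shot('a1');plan(*POST['A'],.085,tang('A'))
```

```text
g [0.5979 0.243  0.1653] jaw 2.15 tilt [ 0.002  0.001 -1.   ] | delta cm [ 0.7   8.03 -0.39] turn 0.001 j1,j6 [ 0.64 -1.63] w 0.0498 F [-0.2 -0.   0.5] t 19.0
```

View pics/a1.png

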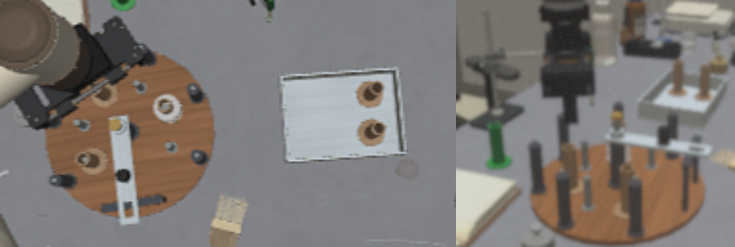

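Request:
servo_tool(deltas=[[0.4,0.5,-0.2,0],[0.7,1.5,-0.4,0],[0.7,3.5,-0.4,0],[0.7,5.5,-0.4,0],[0.7,7,-0.4,0],[0.7,7.8,-0.4,0],[0.7,8,-0.4,0],[0.7,8,-0.4,0]])

```text
time: 19.8
eef_pos: [0.5969, 0.2513, 0.0657]
ee_rot: [0.337, 0.622, -0.622, -0.336]
contact_force: [-0.5, -0.1, -0.9]
width: 0.05
```

Run:
```python
from h import *
plan(*POST['A'],.085,tang('A'))
```

```text
g [0.5969 0.2513 0.0844] jaw 2.15 tilt [ 0.  0. -1.] | delta cm [-0.06 -0.06 -0.03] turn 0.001 j1,j6 [ 0.65 -1.64] w 0.05 F [-0.5 -0.1 -0.9] t 19.8
```

Request:
servo_tool(deltas=[[0,0,0,0],[0,0,0,0],[0,0,0,0],[0,0,0,0],[0,0,0,0],[0,0,0,0]], gripper=0.5)

```text
time: 20.4
eef_pos: [0.5968, 0.2512, 0.0658]
ee_rot: [0.337, 0.622, -0.622, -0.336]
contact_force: [-0.4, 1.1, 1.7]
width: 0.0245
```

Request:
servo_tool(deltas=[[0,-1,0,0],[0,-2.5,0,0],[0,-4,0,0],[0,-6,0,0],[0,-8,0,0],[0,-10.5,0,0],[0,-13,0,0],[0,-15.5,0,0],[0,-17,0,0],[0,-17,0,0]])

```text
time: 21.4
eef_pos: [0.5978, 0.2517, 0.239]
ee_rot: [0.338, 0.624, -0.62, -0.335]
contact_force: [0.0, 0.2, 0.1]
width: 0.0244
```

Run:
```python
from h import *
shot('a2'); t=tray(); print(slot(-.035,.05,t)); plan(*slot(-.035,.05,t),.25,t[1])
```

```text
tray [ 0.557  -0.1652] yaw 0.058 sides [0.151 0.151 0.206 0.209] px [310.5 189.8]
[ 0.51919835 -0.11730154]
g [0.596  0.2508 0.2531] jaw 2.149 tilt [-0.002 -0.001 -1.   ] | delta cm [-26.62   0.35  26.56] turn -1.05 j1,j6 [ 0.65 -1.64] w 0.0244 F [-0.   0.2 -0.4] t 21.55
```

View pics/a2.png

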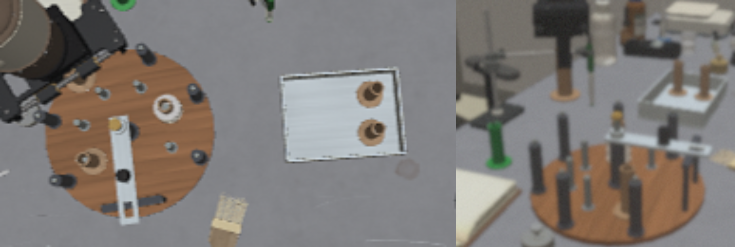

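Request:
servo_tool(deltas=[[-1.5,0,1.5,-0.08],[-4.2,0,4.2,-0.18],[-7.2,0,7.2,-0.28],[-10.2,0,10.2,-0.39],[-13.2,0,13.2,-0.5],[-16.2,0,16.2,-0.61],[-19.2,0,19.2,-0.72],[-22.2,0,22.2,-0.83],[-25,0,25,-0.94],[-26.6,0,26.5,-1.05]])

```text
time: 22.55
eef_pos: [0.5185, -0.1189, 0.2342]
ee_rot: [0.022, -0.707, 0.707, -0.02]
contact_force: [0.5, -0.7, 0.4]
width: 0.0248
```

Request:
servo_tool(deltas=[[0,1,0,0],[0,3.5,0,0],[0,6.5,0,0],[0,9.5,0,0],[0,12,0,0],[0,13,0,0],[0,13,0,0]])

```text
time: 23.25
eef_pos: [0.519, -0.116, 0.1033]
ee_rot: [0.022, -0.707, 0.707, -0.019]
contact_force: [-0.2, 0.1, -0.7]
width: 0.0247
```

Run:
```python
from h import *
shot('a3'); plan(.519,-.116,.079,.058)
```

```text
g [ 0.521  -0.1162  0.1247] jaw -3.083 tilt [ 0.001 -0.    -1.   ] | delta cm [ 0.21  4.57 -0.04] turn 0.0 j1,j6 [ 0.08 -0.03] w 0.025 F [-0.5  0.7 -0.1] t 23.35
```

View pics/a3.png

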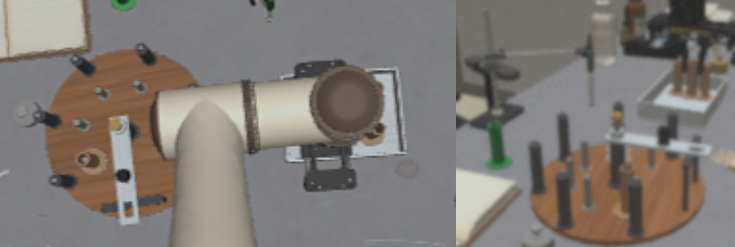

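Request:
servo_tool(deltas=[[0.1,1,0,0],[0.2,2.2,0,0],[0.2,3.4,0,0],[0.2,4.2,0,0],[0.2,4.5,0,0],[0.2,4.5,0,0],[0.2,4.5,0,0]])

```text
time: 24.05
eef_pos: [0.5187, -0.1167, 0.0607]
ee_rot: [0.02, -0.707, 0.707, -0.021]
contact_force: [1.2, -0.0, -0.2]
width: 0.0244
```

Request:
servo_tool(deltas=[[0,0,0,0],[0,0,0,0],[0,0,0,0],[0,0,0,0]], gripper=5)

```text
time: 24.45
eef_pos: [0.5185, -0.1167, 0.0608]
ee_rot: [-0.02, 0.707, -0.707, 0.021]
contact_force: [-0.3, -0.1, 0.1]
width: 0.0466
```

Request:
servo_tool(deltas=[[0,-1,0,0],[0,-3,0,0],[0,-6,0,0],[0,-9.5,0,0],[0,-13,0,0],[0,-16,0,0],[0,-18,0,0],[0,-19,0,0]])

```text
time: 25.25
eef_pos: [0.5191, -0.1168, 0.2537]
ee_rot: [0.019, -0.707, 0.707, -0.022]
contact_force: [0.0, -0.4, -0.6]
width: 0.0499
```

Run:
```python
from h import *
shot('a4'); print(tang('E'));plan(*POST['E'],.26,tang('E')-.3)
```

```text
3.8343991871796907
g [ 0.5188 -0.1167  0.2709] jaw -3.083 tilt [ 0.003  0.    -1.   ] | delta cm [  1.59   1.08 -38.72] turn -0.335 j1,j6 [ 0.08 -0.03] w 0.0499 F [ 1.1  0.6 -0. ] t 25.35
```

View pics/a4.png

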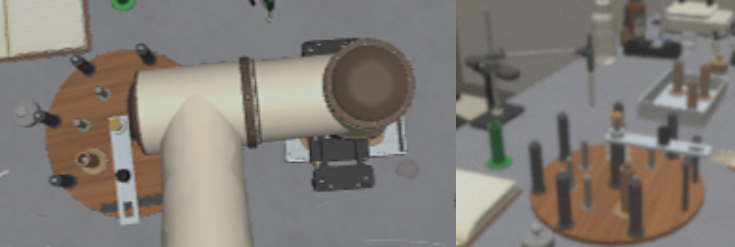

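Request:
servo_tool(deltas=[[0.1,0,-1.5,-0.03],[0.3,0,-5,-0.07],[0.5,0,-9.5,-0.11],[0.7,0,-14,-0.15],[0.9,0,-18.5,-0.19],[1.1,0,-23,-0.23],[1.3,0,-28,-0.27],[1.4,0,-33,-0.31],[1.6,0,-37,-0.335],[1.6,0,-38.7,-0.335]])

```text
time: 26.35
eef_pos: [0.4782, 0.272, 0.2485]
ee_rot: [0.141, -0.693, 0.694, -0.139]
contact_force: [-0.1, -0.7, 0.0]
width: 0.0503
```

Request:
servo_tool(deltas=[[0,1,0,0],[0,4,0,0],[0,8,0,0],[0,10,0,0],[0,10.5,0,0],[0,10.5,0,0]])

```text
time: 26.95
eef_pos: [0.4796, 0.2675, 0.1445]
ee_rot: [0.139, -0.693, 0.694, -0.137]
contact_force: [-0.1, 0.1, -0.2]
width: 0.0499
```

Run:
```python
from h import *
shot('e1');plan(*POST['E'],.086,tang('E')-.3)
```

```text
g [0.4806 0.2687 0.1653] jaw -2.749 tilt [ 0.002  0.001 -1.   ] | delta cm [ 0.02  7.93 -0.03] turn -0.0 j1,j6 [ 0.8  -0.41] w 0.0503 F [-0.4  0.6  0.7] t 27.05
```

View pics/e1.png

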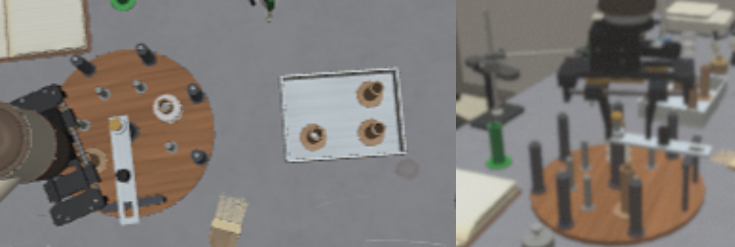

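Request:
servo_tool(deltas=[[0,0.5,0,0],[0,1.5,0,0],[0,3.5,0,0],[0,5.5,0,0],[0,7,0,0],[0,7.8,0,0],[0,7.9,0,0],[0,7.9,0,0]])

```text
time: 27.85
eef_pos: [0.4802, 0.269, 0.0668]
ee_rot: [-0.138, 0.694, -0.693, 0.138]
contact_force: [0.5, -0.4, 0.1]
width: 0.0503
```

Request:
servo_tool(deltas=[[0,0,0,0],[0,0,0,0],[0,0,0,0],[0,0,0,0],[0,0,0,0],[0,0,0,0]], gripper=0.5)

```text
time: 28.45
eef_pos: [0.4802, 0.2689, 0.0668]
ee_rot: [-0.138, 0.694, -0.693, 0.138]
contact_force: [0.5, -0.1, 0.0]
width: 0.0255
```

Request:
servo_tool(deltas=[[0,-1,0,0],[0,-2.5,0,0],[0,-4,0,0],[0,-6,0,0],[0,-8,0,0],[0,-10.5,0,0],[0,-13,0,0],[0,-15.5,0,0],[0,-17,0,0],[0,-17,0,0]])

```text
time: 29.45
eef_pos: [0.4808, 0.2694, 0.2396]
ee_rot: [-0.136, 0.694, -0.693, 0.14]
contact_force: [0.3, 0.3, -1.2]
width: 0.0258
```

Run:
```python
from h import *
shot('e2'); t=tray(); print(slot(.035,.05,t)); plan(*slot(.035,.05,t),.25,t[1])
```

```text
tray [ 0.557  -0.1652] yaw 0.058 sides [0.151 0.151 0.206 0.209] px [310.5 189.8]
[ 0.5890814 -0.1132569]
g [0.4792 0.2683 0.2542] jaw -2.749 tilt [-0.002 -0.001 -1.   ] | delta cm [ 4.45  0.44 39.45] turn 0.335 j1,j6 [ 0.81 -0.41] w 0.0255 F [ 0.4 -0.  -0.4] t 29.6
```

View pics/e2.png

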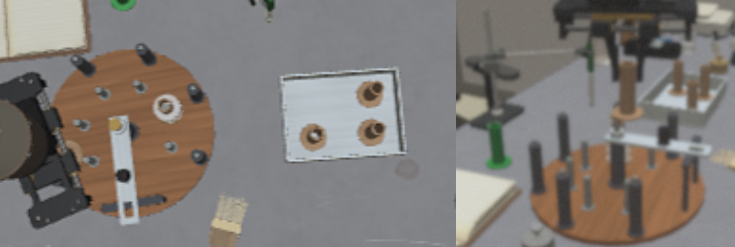

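Request:
servo_tool(deltas=[[0.2,0,1.5,0.03],[0.6,0,5,0.07],[1.1,0,9.5,0.11],[1.6,0,14,0.15],[2.1,0,18.5,0.19],[2.6,0,23,0.23],[3.2,0,28,0.27],[3.8,0,33,0.31],[4.3,0,37.5,0.335],[4.5,0,39.4,0.335]])

```text
time: 30.6
eef_pos: [0.5887, -0.1168, 0.2348]
ee_rot: [0.02, -0.707, 0.707, -0.017]
contact_force: [-0.4, 1.1, -0.2]
width: 0.0256
```

Request:
servo_tool(deltas=[[0,1,0,0],[0,3.5,0,0],[0,6.5,0,0],[0,9.5,0,0],[0,12,0,0],[0,13,0,0],[0,13,0,0]])

```text
time: 31.3
eef_pos: [0.5876, -0.1121, 0.1044]
ee_rot: [0.022, -0.707, 0.707, -0.019]
contact_force: [0.7, -1.3, 0.1]
width: 0.0254
```

Run:
```python
from h import *
shot('e3'); plan(.589,-.113,.079,.058)
```

```text
g [ 0.5898 -0.1123  0.126 ] jaw -3.083 tilt [ 0.001 -0.    -1.   ] | delta cm [0.09 4.7  0.07] turn 0.001 j1,j6 [ 0.08 -0.02] w 0.0255 F [ 0.4  0.2 -0.2] t 31.4
```

View pics/e3.png

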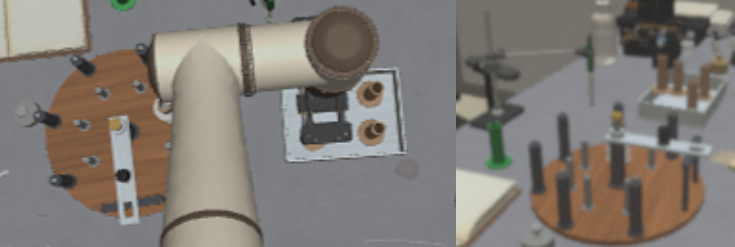

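Request:
servo_tool(deltas=[[0.1,1,0,0],[0.1,2.2,0,0],[0.1,3.4,0,0],[0.1,4.2,0,0],[0.1,4.5,0,0],[0.1,4.6,0,0],[0.1,4.6,0,0]])

```text
time: 32.1
eef_pos: [0.5885, -0.1125, 0.0605]
ee_rot: [0.02, -0.707, 0.707, -0.021]
contact_force: [0.8, -0.3, 0.2]
width: 0.0256
```

Request:
servo_tool(deltas=[[0,0,0,0],[0,0,0,0],[0,0,0,0],[0,0,0,0]], gripper=4.6)

```text
time: 32.5
eef_pos: [0.5884, -0.1125, 0.0608]
ee_rot: [-0.02, 0.707, -0.707, 0.021]
contact_force: [0.1, -1.0, -0.7]
width: 0.0441
```

Request:
servo_tool(deltas=[[0,-1,0,0],[0,-3,0,0],[0,-6,0,0],[0,-9.5,0,0],[0,-13,0,0],[0,-16,0,0],[0,-18,0,0],[0,-19,0,0]])

```text
time: 33.3
eef_pos: [0.589, -0.1126, 0.254]
ee_rot: [0.019, -0.707, 0.707, -0.022]
contact_force: [0.4, 0.6, 0.2]
width: 0.0463
```

Run:
```python
from h import *
shot('e4'); plan(.452,.1985,.26,0)
p,d=read_camera('top');cv2.imwrite('pics/strap.png',cv2.resize(p[170:260,150:250],None,fx=6,fy=6,interpolation=cv2.INTER_CUBIC)[:,:,::-1])
```

```text
g [ 0.5887 -0.1125  0.2711] jaw -3.084 tilt [ 0.004  0.    -1.   ] | delta cm [ 11.85   1.06 -31.84] turn 0.058 j1,j6 [ 0.08 -0.02] w 0.0461 F [-0.2  0.1  0.8] t 33.4
```

View pics/e4.png

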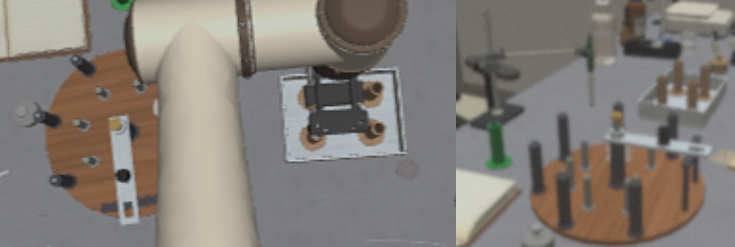

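View pics/strap.png

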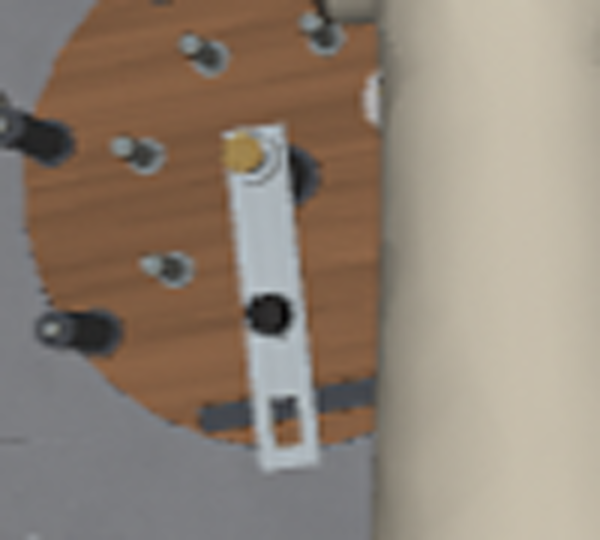

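Run:
```python
from h import *
def c6(x,y): return (x+.5)/6-.5+150,(y+.5)/6-.5+170
k=ray('top',*c6(268,314),.133); e=ray('top',*c6(290,466),.105); n=ray('top',*c6(242,154),.147)
e0=ray('top',*c6(253,132),.105)
print(k,e,n,e0)
v=k[:2]-C; print('r',np.hypot(*v),np.arctan2(v[1],v[0])); v=e-e0;print(np.arctan2(v[1],v[0]))
u=C+.08*np.array([np.cos(np.arctan2(v[1],v[0])),np.sin(np.arctan2(v[1],v[0]))]);print(u)
a=np.arctan2(v[1],v[0])
plan(*u,.24,a+np.pi/2)
q,_=read_camera('side');cv2.imwrite('pics/sk.png',cv2.resize(q[190:290,170:310],None,fx=5,fy=5,interpolation=cv2.INTER_CUBIC)[:,:,::-1])
for z in(.105,.133):print(proj('side',[*u,z]))
```

```text
[0.45181011 0.19777631 0.133     ] [0.37614891 0.19108811 0.105     ] [0.53045796 0.20889267 0.147     ] [0.54615051 0.21175055 0.105     ]
r 0.08011938822479418 -3.0161545905240335
-3.020643285591895
[0.45188444 0.19814762]
g [ 0.588  -0.1124  0.2693] jaw -3.084 tilt [ 0.  0. -1.] | delta cm [ 11.8    2.94 -31.79] turn 1.508 j1,j6 [ 0.08 -0.02] w 0.0461 F [ 0.   0.7 -0. ] t 33.45
[264.08330637 232.14780548]
[264.22324435 222.15400067]
```

View pics/sk.png

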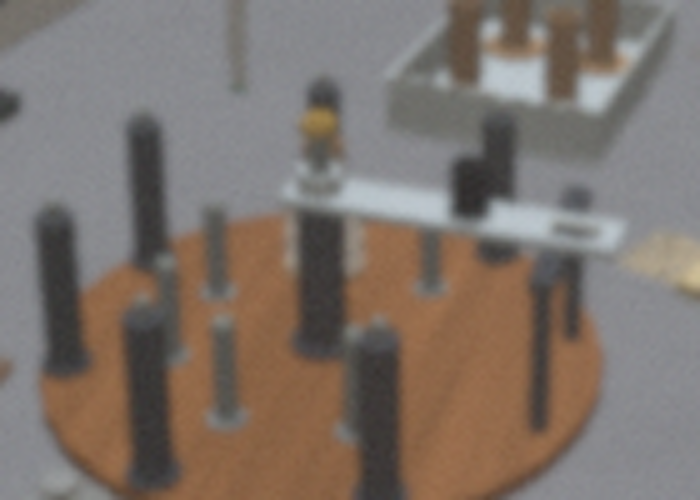

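Request:
servo_tool(deltas=[[0.6,0,-1.5,0.1],[1.8,0,-5,0.23],[3.1,0,-8.5,0.36],[4.4,0,-12,0.5],[5.7,0,-15.5,0.63],[7.1,0,-19,0.77],[8.4,0,-22.5,0.9],[9.7,0,-26,1.04],[11,0,-29.5,1.17],[11.8,0,-31.8,1.3]])

```text
time: 34.5
eef_pos: [0.4503, 0.1995, 0.2489]
ee_rot: [-0.412, -0.573, 0.575, 0.413]
contact_force: [0.3, 1.3, 0.3]
width: 0.0461
```

Request:
servo_tool(deltas=[[0,0.5,0,0.1],[0,2,0,0.2],[0,4,0,0.208],[0,6,0,0.208],[0,7,0,0.208],[0,7,0,0.208]])

```text
time: 35.1
eef_pos: [0.4509, 0.1972, 0.1783]
ee_rot: [-0.469, -0.527, 0.531, 0.469]
contact_force: [0.1, 0.7, 0.9]
width: 0.0459
```

Run:
```python
from h import *
plan(.452,.198,.127,-3.018+np.pi/2); shot('k1')
```

```text
g [0.4509 0.1973 0.197 ] jaw 1.691 tilt [-0.004 -0.003 -1.   ] | delta cm [ 0.08  6.99 -0.15] turn -0.003 j1,j6 [ 0.74 -2.19] w 0.0459 F [0.1 0.7 0.9] t 35.1
```

View pics/k1.png

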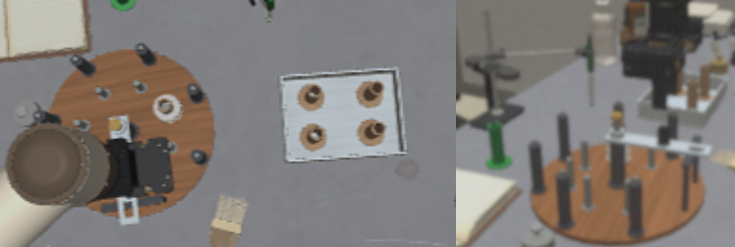

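Request:
servo_tool(deltas=[[0,1.5,0,0],[0,3,0,0],[0,5,0,0],[0,6.5,0,0],[0,6.9,0,0],[0,6.9,0,0]])

```text
time: 35.8
eef_pos: [0.4524, 0.1983, 0.1119]
ee_rot: [0.469, 0.529, -0.529, -0.469]
contact_force: [0.0, -0.5, 0.3]
width: 0.0462
```

Run:
```python
from h import *
plan(.452,.198,.127,-3.018+np.pi/2); shot('k2')
```

```text
g [0.4524 0.1983 0.1306] jaw 1.692 tilt [ 0.  0. -1.] | delta cm [-0.03  0.36  0.04] turn -0.003 j1,j6 [ 0.74 -2.19] w 0.0462 F [ 0.  -0.5  0.3] t 35.8
```

View pics/k2.png

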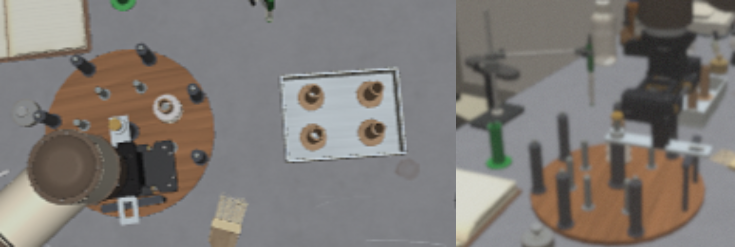

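Request:
servo_tool(deltas=[[0,0.2,0,0],[0,0.3,0,0],[0,0.3,0,0]])

```text
time: 36.2
eef_pos: [0.4521, 0.1982, 0.1087]
ee_rot: [0.469, 0.529, -0.529, -0.469]
contact_force: [-0.3, 0.1, 0.7]
width: 0.0461
```

Request:
servo_tool(deltas=[[0,0,0,0],[0,0,0,0],[0,0,0,0],[0,0,0,0],[0,0,0,0],[0,0,0,0],[0,0,0,0]], gripper=0.5)

```text
time: 36.9
eef_pos: [0.452, 0.1982, 0.1085]
ee_rot: [0.469, 0.529, -0.529, -0.469]
contact_force: [0.3, 0.3, 0.2]
width: 0.0193
```

Request:
servo_tool(deltas=[[0,-0.3,0,0],[0,-0.6,0,0],[0,-0.9,0,0],[0,-1.2,0,0],[0,-1.5,0,0],[0,-1.65,0,0],[0,-1.65,0,0],[0,-1.65,0,0]])

```text
time: 37.7
eef_pos: [0.4519, 0.1981, 0.125]
ee_rot: [-0.469, -0.529, 0.529, 0.469]
contact_force: [0.7, 0.2, -1.1]
width: 0.0191
```

Run:
```python
from h import *
plan(.452,.198,.144,-3.018+np.pi/2)
q,_=read_camera('side');cv2.imwrite('pics/k3.png',cv2.resize(q[190:290,170:310],None,fx=5,fy=5,interpolation=cv2.INTER_CUBIC)[:,:,::-1])
```

```text
g [0.4519 0.1981 0.1437] jaw 1.691 tilt [-0. -0. -1.] | delta cm [-0.01 -0.03 -0.  ] turn -0.003 j1,j6 [ 0.74 -2.19] w 0.0191 F [ 0.7  0.2 -1.1] t 37.7
```

View pics/k3.png

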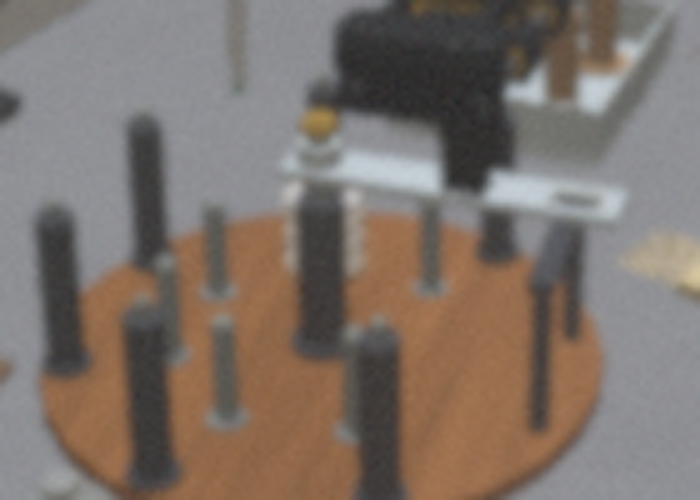

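Request:
servo_tool(deltas=[[-0.38,0,-0.01,-0.048],[-0.77,0,-0.04,-0.096],[-1.15,0,-0.08,-0.144],[-1.53,0,-0.15,-0.192],[-1.9,0,-0.23,-0.24],[-2.27,0,-0.33,-0.288],[-2.64,0,-0.45,-0.336],[-3.0,0,-0.58,-0.384],[-3.35,0,-0.74,-0.432],[-3.69,0,-0.9,-0.48]])

```text
time: 38.75
eef_pos: [0.4653, 0.1624, 0.1248]
ee_rot: [-0.329, -0.626, 0.626, 0.329]
contact_force: [0.9, -0.7, -2.2]
width: 0.0193
```

```bash
cat >> h.py <<'E'
def arc():
    o=observe();R=rz(o['ee_rot']).as_matrix();g=o['eef_pos']+R[:,1]*grasp_offset
    v=g[:2]-C;a=np.arctan2(v[1],v[0]);z=np.arctan2(R[1,2],R[0,2])
    print('z',g[2].round(4),'r',np.hypot(*v).round(4),'ang',a.round(3),'tool',z.round(3),'w',o['width'].round(4),'F',o['contact_force'].round(1),'M',o['moment'].round(2),'tilt',R[:,1].round(3),'j6',o['joints'][5].round(2))
E
python3 -c "
from h import *
arc()"
```

```text
Traceback (most recent call last):
  File "h.py", line 46, in arc
    print('z',g[2].round(4),'r',np.hypot(*v).round(4),'ang',a.round(3),'tool',z.round(3),'w',o['width'].round(4),'F',o['contact_force'].round(1),'M',o['moment'].round(2),'tilt',R[:,1].round(3),'j6',o['joints'][5].round(2))
                                                                                             ^^^^^^^^^^^^^^^^
AttributeError: 'float' object has no attribute 'round'
```

Forces are low; continuing the arc.

```bash
sed -i "s/o\['width'\].round(4)/round(o['width'],4)/" h.py; python3 -c "
from h import *
arc();shot('k4')"
```

```text
z 0.1435 r 0.0801 ang -2.538 tool -2.539 w 0.0193 F [ 0.9 -0.7 -2.2] M [0.   0.02 0.05] tilt [-0. -0. -1.] j6 -1.63
```

View pics/k4.png

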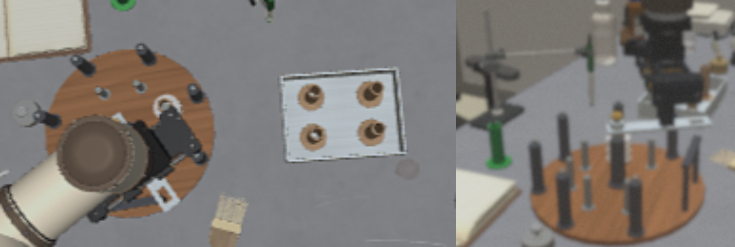

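Request:
servo_tool(deltas=[[-0.38,0,-0.01,-0.048],[-0.77,0,-0.04,-0.096],[-1.15,0,-0.08,-0.144],[-1.53,0,-0.15,-0.192],[-1.9,0,-0.23,-0.24],[-2.27,0,-0.33,-0.288],[-2.64,0,-0.45,-0.336],[-3.0,0,-0.58,-0.384],[-3.35,0,-0.74,-0.432],[-3.69,0,-0.9,-0.48]])

```text
time: 39.85
eef_pos: [0.4936, 0.1373, 0.1248]
ee_rot: [-0.171, -0.686, 0.686, 0.171]
contact_force: [-0.5, 0.9, -2.8]
width: 0.019
```

```bash
python3 -c "
from h import *
arc()"
```

```text
z 0.1435 r 0.08 ang -2.061 tool -2.06 w 0.019 F [-0.5  0.9 -2.8] M [-0.03  0.06  0.02] tilt [-0. -0. -1.] j6 -1.08
```

Request:
servo_tool(deltas=[[-0.38,0,-0.01,-0.048],[-0.77,0,-0.04,-0.096],[-1.15,0,-0.08,-0.144],[-1.53,0,-0.15,-0.192],[-1.9,0,-0.23,-0.24],[-2.27,0,-0.33,-0.288],[-2.64,0,-0.45,-0.336],[-3.0,0,-0.58,-0.384],[-3.35,0,-0.74,-0.432],[-3.69,0,-0.9,-0.48]])

```text
time: 40.85
eef_pos: [0.5305, 0.1279, 0.1248]
ee_rot: [-0.003, -0.707, 0.707, 0.003]
contact_force: [0.8, 0.2, -2.0]
width: 0.0191
```

```bash
python3 -c "
from h import *
arc();shot('k5')"
```

```text
z 0.1435 r 0.0799 ang -1.581 tool -1.58 w 0.0191 F [ 0.8  0.2 -2. ] M [ 0.01  0.04 -0.  ] tilt [-0. -0. -1.] j6 -0.54
```

View pics/k5.png

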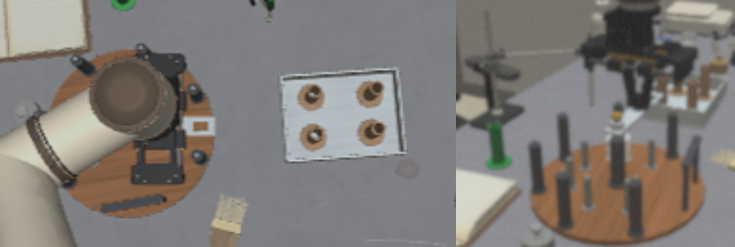

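Request:
servo_tool(deltas=[[-0.38,0,-0.01,-0.048],[-0.77,0,-0.04,-0.096],[-1.15,0,-0.08,-0.144],[-1.53,0,-0.15,-0.192],[-1.9,0,-0.23,-0.24],[-2.27,0,-0.33,-0.288],[-2.64,0,-0.45,-0.336],[-3.0,0,-0.58,-0.384],[-3.35,0,-0.74,-0.432],[-3.74,0,-0.92,-0.486]])

```text
time: 41.95
eef_pos: [0.5677, 0.1368, 0.1248]
ee_rot: [0.167, -0.687, 0.687, -0.167]
contact_force: [0.0, -0.6, -1.4]
width: 0.0192
```

Request:
servo_tool(deltas=[[0,0,0,0],[0,0,0,0]])

```text
time: 42.15
eef_pos: [0.5676, 0.1366, 0.1248]
ee_rot: [0.166, -0.687, 0.687, -0.166]
contact_force: [-0.2, 0.7, -3.0]
width: 0.0192
```

```bash
python3 -c "
from h import *
arc()
p,d=read_camera('top');cv2.imwrite('pics/k6.png',cv2.resize(p[140:240,150:260],None,fx=6,fy=6,interpolation=cv2.INTER_CUBIC)[:,:,::-1])
b=C+.134*np.array([np.cos(-1.094),np.sin(-1.094)])
for z in(.1,.111):
  u=proj('top',[*b,z]);print((u-[150,140]+.5)*6-.5)
u=proj('top',[*b,.121]);print('slot centre exp',(u-[150,140]+.5)*6-.5)
"
```

```text
z 0.1435 r 0.0799 ang -1.099 tool -1.097 w 0.0192 F [-0.2  0.7 -3. ] M [-0.08  0.11 -0.  ] tilt [-0.001 -0.    -1.   ] j6 -0.04
[492.2512046  220.55151225]
[490.37368374 217.3175742 ]
slot centre exp [488.63582079 214.32419007]
```

View pics/k6.png

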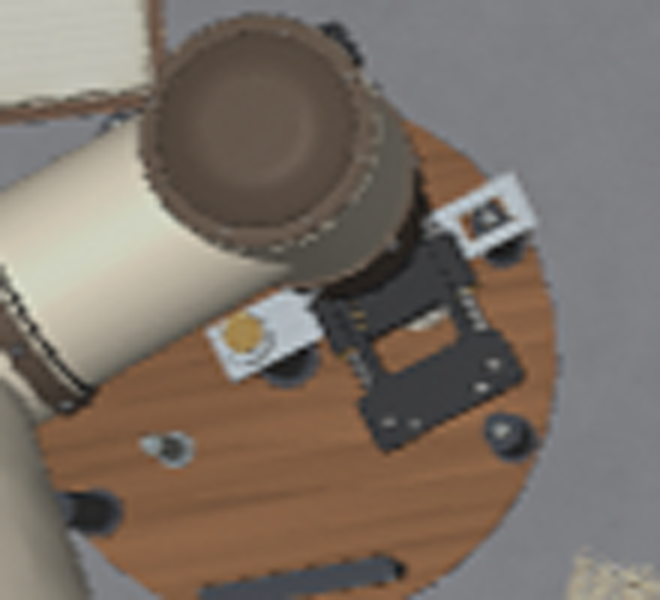

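Request:
servo_tool(deltas=[[0,0.2,0,0],[0,0.4,0,0],[0,0.6,0,0],[0,0.8,0,0],[0,1.0,0,0],[0,1.2,0,0],[0,1.35,0,0],[0,1.5,0,0],[0,1.6,0,0],[0,1.6,0,0]])

```text
time: 43.2
eef_pos: [0.5679, 0.1366, 0.1088]
ee_rot: [0.167, -0.687, 0.687, -0.167]
contact_force: [-0.4, -0.4, -1.7]
width: 0.0191
```

```bash
python3 -c "
from h import *
arc()
p,d=read_camera('top');cv2.imwrite('pics/k7.png',cv2.resize(p[140:240,150:260],None,fx=6,fy=6,interpolation=cv2.INTER_CUBIC)[:,:,::-1])
"
```

```text
z 0.1275 r 0.08 ang -1.096 tool -1.095 w 0.0191 F [-0.4 -0.4 -1.7] M [-0.02  0.12 -0.03] tilt [-0. -0. -1.] j6 -0.04
```

View pics/k7.png

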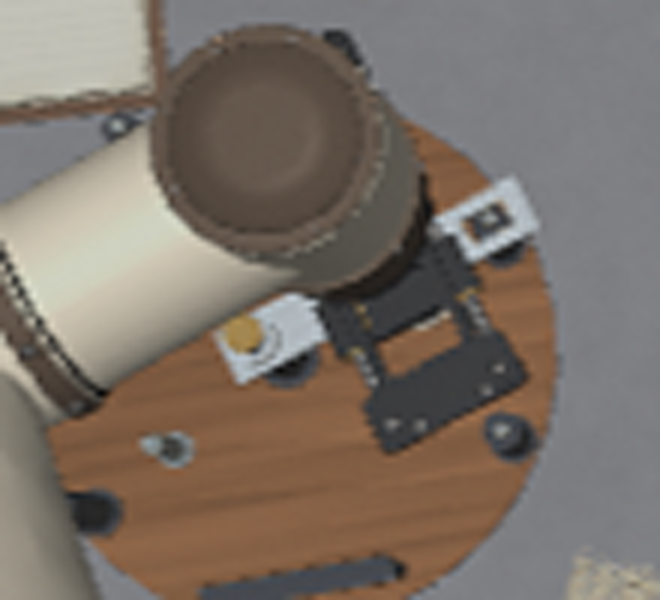

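Seated with no resisting force: the bolt shows centred in the slot at about (489,219). Release and rise.

Request:
servo_tool(deltas=[[0,0,0,0],[0,0,0,0],[0,0,0,0],[0,0,0,0],[0,0,0,0]], gripper=4.6)

```text
time: 43.75
eef_pos: [0.5681, 0.1367, 0.1092]
ee_rot: [-0.167, 0.687, -0.687, 0.167]
contact_force: [-0.1, -0.4, 0.3]
width: 0.0446
```

Request:
servo_tool(deltas=[[0,-0.5,0,0],[0,-1.5,0,0],[0,-3,0,0],[0,-5,0,0],[0,-8,0,0],[0,-11,0,0],[0,-14,0,0],[0,-16,0,0],[0,-17,0,0]])

```text
time: 44.65
eef_pos: [0.5688, 0.1368, 0.2825]
ee_rot: [-0.165, 0.687, -0.687, 0.169]
contact_force: [-0.6, -0.8, -0.6]
width: 0.0462
```

```bash
python3 -c "
from h import *
plan(.40,-.05,.30)
"
```

```text
g [0.5687 0.1368 0.3012] jaw -2.665 tilt [ 0.005  0.002 -1.   ] | delta cm [23.55 -0.    8.87] turn None j1,j6 [ 0.51 -0.04] w 0.0462 F [-0.6 -0.8 -0.6] t 44.65
```

Request:
servo_tool(deltas=[[1.5,0,0.6,0],[4.5,0,1.7,0],[8,0,3,0],[11.5,0,4.3,0],[15,0,5.6,0],[18.5,0,7,0],[21.5,0,8,0],[23,0,8.7,0],[23.5,0,8.9,0]])

```text
time: 45.55
eef_pos: [0.399, -0.051, 0.2792]
ee_rot: [-0.166, 0.687, -0.687, 0.167]
contact_force: [-0.0, 0.3, 0.7]
width: 0.0462
```

Run:
```python
from h import *
p,d=read_camera('top');q,e=read_camera('side')
cv2.imwrite('pics/f1.png',cv2.resize(p[130:260,140:360],None,fx=3.6,fy=3.6,interpolation=cv2.INTER_CUBIC)[:,:,::-1])
cv2.imwrite('pics/f2.png',cv2.resize(q[170:310,140:320],None,fx=4.2,fy=4.2,interpolation=cv2.INTER_CUBIC)[:,:,::-1])
```

```text
(no output)
```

View pics/f1.png

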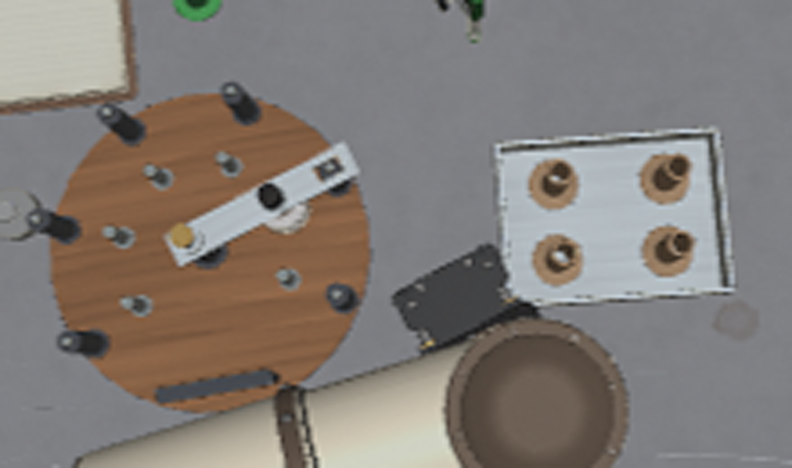

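View pics/f2.png

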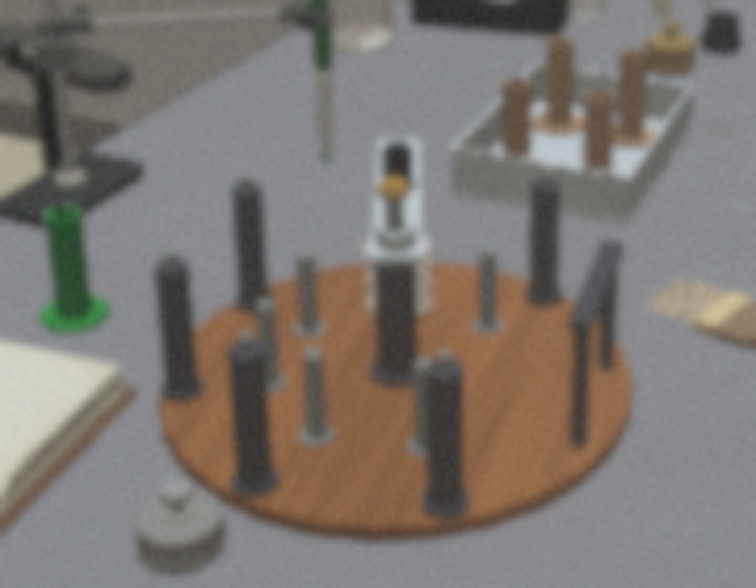

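Run:
```python
from h import *
p,d=read_camera('top');ci=camera_info('top');K=ci['camera_matrix'];T=ci['pose']
print(rz(observe()['ee_rot']).as_matrix()[:,1])
def world(u,v,r=1):
    z=np.median(d[v-r:v+r+1,u-r:u+r+1]);return (T@np.r_[np.linalg.solve(K,[u,v,1.])*z,1])[:3].round(4)
u=np.array([np.cos(-1.095),np.sin(-1.095)]);n=np.array([-u[1],u[0]])
for r,o in [(.02,.0),(.03,0),(.045,0),(.06,0),(.1,0),(.11,0),(.134,.011),(.134,-.011),(.152,0),(.08,0)]:
    q=proj('top',[*(C+r*u+o*n),.105 if r!=.08 else .133]).round().astype(int); print(r,o,q,world(*q,0 if r>.13 else 1))
# knob by dark blob
s=p[165:205,190:245].astype(int);m=((s.max(2)<45)).astype(np.uint8)
nn,l,st,c=cv2.connectedComponentsWithStats(m)
for i in range(1,nn):
    if st[i,4]>6: print(st[i,4],c[i]+[190,165],ray('top',*(c[i]+[190,165]),.133))
```

```text
[ 4.18953243e-04  1.29544843e-04 -9.99999904e-01]
0.02 0.0 [199 193] [0.5415 0.1894 0.1041]
0.03 0 [202 192] [0.5446 0.1803 0.1031]
0.045 0 [206 190] [0.5506 0.1678 0.1039]
0.06 0 [210 187] [0.5597 0.1554 0.1048]
0.1 0 [222 181] [0.5779 0.1182 0.1045]
0.11 0 [225 180] [0.5808 0.1089 0.1051]
0.134 0.011 [230 173] [0.603  0.0936 0.1025]
0.134 -0.011 [233 179] [0.5837 0.0841 0.1047]
0.152 0 [237 173] [0.602  0.0715 0.1066]
0.08 0 [215 183] [0.5681 0.1362 0.1325]
22 [214.31818182 184.27272727] [0.56422863 0.13823174 0.133     ]
11 [198.         200.81818182] [0.51477636 0.18715037 0.133     ]
```

```bash
python3 -c "
from rig import *
print(close_job())"
```

```text
the job is handed in; nothing more can be done
None
```

I put all four spent bobbins in the tray, left the wound bobbin on its post, and swung the strap over it onto the bolt behind. I then handed the job in. The tool reports no verdict, so the result below rests on my own last checks.

- **Bobbins:** only four spent ones were present. I lifted each straight off its post, and the final pictures show all four standing upright in the tray. The grip never slackened noticeably, and the tray stayed put between my checks.
- **Strap:** I raised it about 16 mm by its knob and swung it about 110° round the pivot, past one bolt. I then lowered it without feeling any resistance. The slot showed centred on the bolt.
- **Level:** depth readings along the bar's upper face were 102.5 to 106.6 mm, against 105 mm expected when seated, with no tilt beyond that noise.
- **Knob over the wound bobbin:** a depth reading at the expected spot showed knob-top height at (0.568, 0.136), within 1 mm of the bobbin's estimated axis. A rough dark-colour mask put the knob about 4 mm off, probably from shading, and that is still inside the 8 mm limit.
- **Clearance:** the arm was clear of everything at the end, and I did not touch the weights, the tin or the green look-alike.

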